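# Close the strap clamp on the sinker mould

### The job

Clamp the round mould shut for casting: push the steel strap round over the mould until its notch is fully home against the stud, and only then push the upright cam lever all the way down so that it lies along the strap. Push with the fingers only, pick nothing up, leave the mould in its seat and the things around it undisturbed, and finish with the hand clear.

Things in the scene. Friction and masses are not known exactly. Their poses are not given: they have to be found in the camera images.
- fixture: Brown wooden base board fixed to the bench, 130 (x) x 270 (y) x 12 mm high; origin underside centre, on the bench under the mould's centre; z up. On its y axis stand the strap's post (y = -85 mm, radius 16 mm, top 50 mm above the bench) and the stud with the cam lever (y = +90 mm). Four pins 10 mm wide and 10 mm tall seat the mould. Place and yaw vary
- strap (a joint): Angle of the dark steel strap about its vertical pivot on the post, rad. 0 = home: along the fixture's +y over the mould, notch against the stud (end stop). Positive = open, towards the fixture's +x (1.57: along it; stop at 1.9). Starts 0.9 to 1.6. Stiff: 2.5 N at 100 mm from the pivot moves it; stays where left; cannot be lifted; passes under the raised lever freely
- strap_pivot (a point): On the strap's pivot axis, mid thickness, 58 mm above the bench. Turns with the strap: y along it to its free end, x to its trailing side, z up. Strap 34 mm wide, 16 mm thick, reaching 205 mm from the pivot, underside 50, top 66 mm above the bench. 85 mm from the pivot a screw head 18 mm across stands 7 mm up; its pad, 28 mm across, hangs down to 39 mm
- strap_face (a point): Point on the strap's trailing side face (the side away from the stud, to push on), 100 mm from the pivot, at mid thickness, 58 mm above the bench. Axes as strap_pivot: x points out of that face, so pushing along -x closes the strap
- lever (a joint): Angle of the cam lever about its horizontal pivot on the stud, rad. 0 = straight up; positive = tipped towards the strap's post (fixture's -y); 1.5 = fully down, lying just over the closed strap (end stop); negative = leaning outward (stop at -0.45). Starts -0.4 to 0.1. Stiff: 5 to 6 N at 60 mm from its pivot moves it; stays where left
- lever_pivot (a point): The lever's pivot on top of the stud, in the fixture at (0, +90, 78) mm, 78 mm above the bench. Axes turn with the lever: z along it to its tip, x along the pivot axis, y out of its outer face, the one to push on. Flat dark steel lever 20 mm wide (x), 9 mm thick (y), with a rounded end 22 mm wide and 13 mm thick, reaching 81.5 mm from the pivot
- lever_tip (a point): End of the cam lever on its centre line, 81.5 mm from the pivot. Axes as lever_pivot
- mould: Loose round aluminium mould plate, 100 mm diameter, 24 mm high, 0.5 kg, sitting in the fixture's seat between the pins; origin at its underside centre, 12 mm above the bench (top at 36 mm). Not to be lifted
- sinker_a: Pear-shaped lead sinker, 40 mm diameter, 58 mm tall, standing loose near the fixture; origin underside centre. Leave alone
- sinker_b: Second pear-shaped lead sinker of the same size, standing loose; origin underside centre. Leave alone
- mug: White enamel mug, 80 mm diameter, 80 mm tall, standing loose; origin underside centre, handle at its +y. Leave alone
- tongs: Rusty iron tongs lying loose on the bench, 260 mm long along their x, 50 mm wide, 12 mm high; origin at the middle of the underside. Leave alone

How it is judged:
On the way, in this order (a step that is already met when the one before it is completed fails the run):
1. the strap is swung home over the mould while the lever is still up (value of joint strap below 0.07 rad and value of joint lever below 0.7 rad), for 0.2 s.
2. the cam lever is pushed fully down with the strap home (value of joint lever above 1.33 rad and value of joint strap below 0.07 rad), for 0.2 s.
At the end, for the whole second after the job is handed in: The strap is home (joint below 0.07 rad), the cam lever is down (joint above 1.33 rad of 1.5), the mould is within 8 mm of where it began, and the sinkers, mug and tongs are within 20 mm of where they began (all of step 2 and distance of mould from where it was at the start of the episode below 0.008 m and distance of each of sinker_a, sinker_b, mug, tongs from where it was at the start of the episode below 0.02 m); the robot touches nothing.
It fails at once if the lever is pushed down before the strap is home (value of joint lever above 0.7 rad and value of joint strap above 0.12 rad).
It fails at once if the mould is lifted or shifted from its seat (8 mm) (distance of mould from where it was at the start of the episode above 0.008 m).
It fails at once if a sinker, the mug or the tongs is picked up or knocked away (20 mm) (distance of any of sinker_a, sinker_b, mug, tongs from where it was at the start of the episode above 0.02 m).
It also fails if it takes over 54 s, if anything falls off the work surface, if the arm or the gripper's body presses on something with over 40 N, if the wrist force passes 120 N, or if a joint passes its speed limit or range.

### The arm

A 6-joint arm with a two-finger parallel gripper is mounted at the origin on the work surface. World frame = base frame: x ahead of the robot, y to its left, z up, the work surface at z = 0. Lengths are in m, angles in rad, forces in N, time in s.
With the tool pointing down it reaches from about 0.35 to 0.975 m from the base axis. Payload 7.1 kg.
Tool frame: the origin (TCP) lies midway between the tips of the shut fingers; the grasp point (between the pads) lies 19 mm behind it; z points along the fingers, x is the direction in which the jaws open and shut, and the axes are right-handed (so a half turn about z gives the same grasp; the last joint's range is limited). The gripper opens to 88 mm and grips with 3 to 60 N. Pads are 20 mm wide; open, the fingers measure 115 mm over their backs; the gripper's body (75 mm by 178 mm) begins 61 mm behind the grasp point.
Start: joints at [1.252, 0.423, 1.63, -0, 1.089, -0.019], TCP at [0.185, 0.597, 0.223] pointing down, gripper open.
Joint ranges: [-3, 3], [-0.9, 2.11], [0.09, 2.58], [-1.31, 4.45], [0.11, 2.69], [-2.54, 2.54]. Speed limits (rad/s): [2.39, 2.39, 3.01, 3.14, 3.14, 3.14].

### API

Orientations are given as a unit quaternion [w, x, y, z].
In Python, from station import move_pose, movel, movej, command_gripper, wait, inverse_kinematics, read_camera, camera_info, MotionError, job_done, get_time, get_joint_pos, get_qvel, get_effort, get_tcp_pos, get_ee_rot, get_ft_force, get_ft_torque, get_grip_width gives the robot as it stands. Calls block until the motion is done:
- move_pose(position, orientation): joint-space move of the TCP to a pose.
- movel(position, frame=None, v=0.15, until_force=None): straight line of the TCP; frame=None keeps the orientation; v is the mean speed in m/s. With until_force (N) it stops when the force on the tool has changed by that much, and returns True; else False.
- movej(angles): joint-space move.
- command_gripper(opening): opening from 0.0 (shut) to 1.0 (fully open); the grip force is fixed at half the most; returns when the fingers have stopped.
- wait(seconds).
- inverse_kinematics(position, orientation): joint angles nearest the present ones, or None.
- read_camera(name): name is "scene" or "top"; returns the picture (400x640x3 uint8, red, green, blue); there is no depth.
- camera_info(name): a dict with "intrinsics" (3x3 intrinsics, pixels), "T" (4x4, takes a point from camera to world coordinates). Camera axes: x right, y up, looking along -z (the intrinsics and any distortion apply to the point x, -y, -z); pixel columns grow to the right and rows downward; lengths in m; the calibration is good to about 2 mm. A picture is of the moment at which its call begins. camera_info takes no time and is no camera call.
A pose or a line that the arm cannot do raises MotionError and nothing moves.
- job_done(): hands the job in, once; it reports no verdict.
Readings, each from a call of its own:
- get_time(): time.
- get_joint_pos(): joint angles.
- get_qvel(): joint speeds.
- get_effort(): joint torques, N m.
- get_tcp_pos(): TCP position.
- get_ee_rot(): TCP orientation.
- get_ft_force(): force on the tool from outside, world axes, zero at the start.
- get_ft_torque(): the same for the moment, N m.
- get_grip_width(): opening from 0.0 (shut) to 1.0 (fully open).
Only numpy, scipy, OpenCV 4.12 (cv2) and the standard library are available. Lean on these libraries where they do the work, as an engineer would, in place of code of your own. Each camera call takes 0.05 s, during which the arm holds its last target. There are 200 camera calls.

## Working session

There is one attempt and no reset: what is moved stays moved. The work goes in short steps, each a Python script; the robot and the scene stay as the last script left them, time stands still between calls to the robot, and variables do not carry over. Pictures are saved under pics/ and viewed, about 8 in all and at most 12, crops included, and the job is handed in when it is done.

```bash
ls; mkdir -p pics; python3 - <<'E'
from station import *
import cv2,numpy as np
for n in("scene","top"):
    cv2.imwrite(f"pics/{n}0.png",read_camera(n)[:,:,::-1]); i=camera_info(n); print(n,np.round(i["intrinsics"],1).tolist(),np.round(i["T"],4).tolist(),[k for k in i])
print(get_time(),get_ee_rot())
E
```

```text
pics
scene [[490.6, 0.0, 315.2], [0.0, 490.6, 195.5], [0.0, 0.0, 1.0]] [[-0.4835, -0.6369, 0.6005, 1.1742], [0.8754, -0.3519, 0.3316, 0.3739], [0.0001, 0.6859, 0.7277, 0.8785], [0.0, 0.0, 0.0, 1.0]] ['intrinsics', 'T']
top [[399.8, 0.0, 318.2], [0.0, 399.8, 199.2], [0.0, 0.0, 1.0]] [[-0.0062, 0.9829, -0.1843, 0.4125], [-1.0, -0.0055, 0.0047, 0.05], [0.0036, 0.1843, 0.9829, 0.9053], [0.0, 0.0, 0.0, 1.0]] ['intrinsics', 'T']
0.1 [ 4.05774950e-04  8.04760000e-01  5.93599932e-01 -5.46561084e-04]
```

View pics/scene0.png

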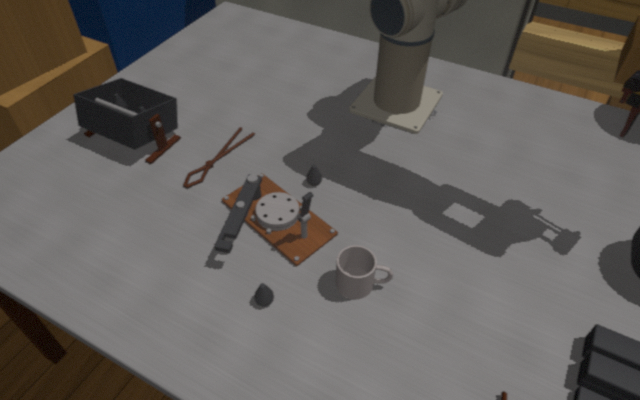

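View pics/top0.png

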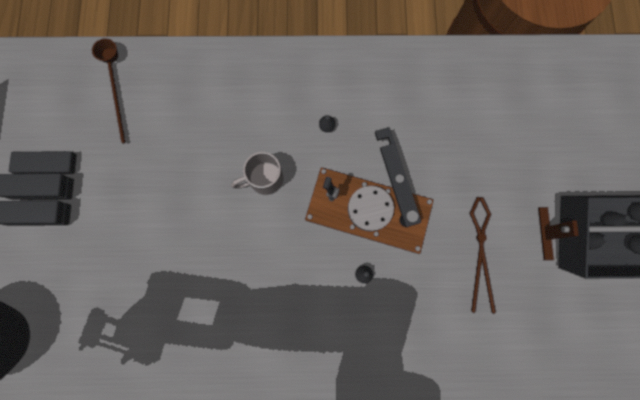

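Top view: board around (370,210), strap pivot at about (412,215) with its end near (385,133), lever at about (330,187), mug (262,172), sinkers (327,124) and (365,273), tongs (482,250). Next I measure these and crop for detail.

```bash
cat > h.py <<'E'
import cv2,numpy as np
from station import *
def ray(n,px):
    i=camera_info(n);K=np.array(i["intrinsics"]);T=np.array(i["T"])
    d=np.linalg.inv(K)@[px[0],px[1],1]; return T[:3,3],T[:3,:3]@[d[0],-d[1],-d[2]]
def onz(n,px,z):
    o,d=ray(n,px); return (o+d*(z-o[2])/d[2])
def tri(pt,ps):
    (a,u),(b,v)=ray("top",pt),ray("scene",ps)
    s=np.linalg.lstsq(np.c_[u,-v],b-a,rcond=None)[0]; p,q=a+u*s[0],b+v*s[1]
    return (p+q)/2,np.linalg.norm(p-q)
def proj(n,P):
    i=camera_info(n);K=np.array(i["intrinsics"]);T=np.array(i["T"])
    c=T[:3,:3].T@(np.array(P)-T[:3,3]); p=K@[c[0],-c[1],-c[2]]; return p[:2]/p[2]
E
python3 - <<'E'
from h import *
for n in("top","scene"):
    im=cv2.imread(f"pics/{n}0.png");h=cv2.cvtColor(im,cv2.COLOR_BGR2HSV)
    m=((h[...,0]>5)&(h[...,0]<20)&(h[...,1]>120)&(h[...,2]>70)).astype(np.uint8)
    roi=np.zeros_like(m); 
    if n=="top": roi[155:260,295:445]=1
    else: roi[165:270,210:345]=1
    pts=np.argwhere(m&roi)[:,::-1]
    P=np.array([onz(n,p,.012)[:2] for p in pts],np.float32)
    r=cv2.minAreaRect(P);print(n,len(P),np.round(r[0],4),np.round(r[1],4),r[2]);print(np.round(cv2.boxPoints(r),3).tolist())
t=cv2.imread("pics/top0.png")[110:260,295:445];s=cv2.imread("pics/scene0.png")[160:310,200:350]
cv2.imwrite("pics/c0.png",np.hstack([cv2.resize(x,(400,400),interpolation=cv2.INTER_CUBIC) for x in(np.clip(t*1.6,0,255).astype(np.uint8),np.clip(s*1.6,0,255).astype(np.uint8))]))
E
```

```text
Traceback (most recent call last):
  File "h.py", line 7, in onz
    o,d=ray(n,px); return (o+d*(z-o[2])/d[2])
        ~~~^^^^^^
  File "h.py", line 4, in ray
    i=camera_info(n);K=np.array(i["intrinsics"]);T=np.array(i["T"])
ValueError: time passes only in moves, steps and waits
```

Too many camera_info calls, so I'll cache them.

```bash
sed -i 's/i=camera_info(n);K/i=INFO(n);K/; 2a from functools import lru_cache\nINFO=lru_cache(camera_info)' h.py
cat > m.py <<'E'
from h import *
for n in("top","scene"):
    im=cv2.imread(f"pics/{n}0.png");h=cv2.cvtColor(im,cv2.COLOR_BGR2HSV)
    m=((h[...,0]>5)&(h[...,0]<20)&(h[...,1]>120)&(h[...,2]>70)).astype(np.uint8)
    roi=np.zeros_like(m); 
    if n=="top": roi[155:260,295:445]=1
    else: roi[165:270,210:345]=1
    pts=np.argwhere(m&roi)[:,::-1]
    P=np.array([onz(n,p,.012)[:2] for p in pts],np.float32)
    r=cv2.minAreaRect(P);print(n,len(P),np.round(r[0],4),np.round(r[1],4),r[2]);print(np.round(cv2.boxPoints(r),3).tolist())
t=cv2.imread("pics/top0.png")[110:260,295:445];s=cv2.imread("pics/scene0.png")[160:310,200:350]
cv2.imwrite("pics/c0.png",np.hstack([cv2.resize(x,(400,400),interpolation=cv2.INTER_CUBIC) for x in(np.clip(t*1.6,0,255).astype(np.uint8),np.clip(s*1.6,0,255).astype(np.uint8))]))
E
python3 m.py
```

```text
top 3334 [ 0.5561 -0.0694] [0.265  0.1259] 73.15034484863281
[[0.4569999873638153, -0.17800000309944153], [0.578000009059906, -0.21400000154972076], [0.6549999713897705, 0.039000000804662704], [0.5339999794960022, 0.07599999755620956]]
scene 2013 [ 0.5581 -0.0671] [0.2669 0.1271] 73.08275604248047
[[0.4580000042915344, -0.17599999904632568], [0.5799999833106995, -0.21299999952316284], [0.6579999923706055, 0.041999999433755875], [0.5360000133514404, 0.07900000363588333]]
```

View pics/c0.png

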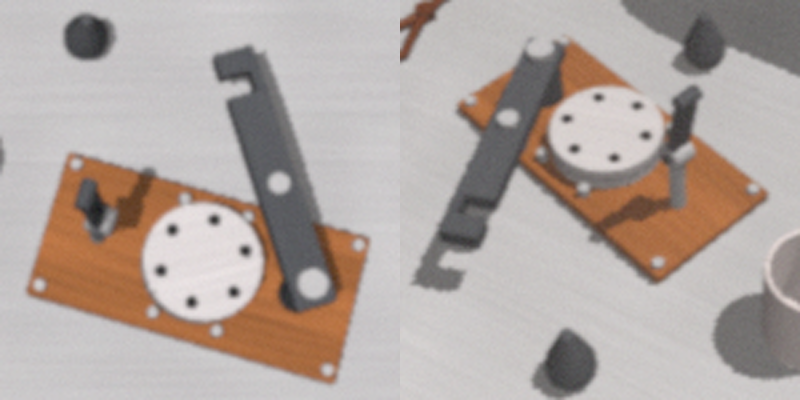

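Crops: strap pivot at top (412.4,216) / scene (252.5,178); screw head at (399.6,178) / (240,204); lever tip at about (327.6,178) / (308,195.6). I triangulate these against the board frame.

```bash
cat >> h.py <<'E'
C=np.array([.5571,-.0683]);YAW=np.deg2rad(73.1-90)
def fw(p,yaw=YAW,o=C):  # fixture -> world
    c,s=np.cos(yaw),np.sin(yaw); p=np.array(p,float); q=p.copy(); q[:2]=np.array([[c,-s],[s,c]])@p[:2]+o; return q
def wf(p):
    c,s=np.cos(YAW),np.sin(YAW); q=np.array(p,float); q[:2]=np.array([[c,s],[-s,c]])@(q[:2]-C); return q
def quat(yaw): # tool down, tool x at yaw
    return np.array([0,np.cos(yaw/2),np.sin(yaw/2),0])
E
python3 - <<'E'
from h import *
T=lambda x,y:(x*.375+295,y*.375+110); S=lambda x,y:((x-400)*.375+200,y*.375+160)
for n,a,b in[("pivot",T(313,283),S(540,48)),("screw",T(279,182),S(507,118)),("levtip",T(87,182),S(690,93)),("notch end corner",T(217,60),S(442,228)),("mould",T(203,262),S(608,130))]:
    p,e=tri(a,b); print(n,np.round(p,3),"fixture mm",np.round(wf(p)*1e3,1),"gap",round(e*1e3,1))
for n,p,z in[("sinkA",(327,124),.03),("sinkB",(365,273),.03),("mug",(262,172),.08),("tongs",(480,235),.012)]:
    q=wf(onz("top",p,z)); print(n,np.round(q*1e3),"dist pivot",round(np.hypot(q[0],q[1]+.085)*1e3))
print("px check post/stud", proj("top",fw([0,-.085,.068])),T(313,283),proj("top",fw([0,.09,.078])),proj("scene",fw([0,.09,.078])),S(678,155))
E
```

```text
pivot [ 0.531 -0.151  0.072] fixture mm [ -1.3 -86.4  72.1] gap 3.1
screw [ 0.613 -0.128  0.072] fixture mm [ 70.8 -40.6  72. ] gap 2.2
levtip [0.59  0.032 0.164] fixture mm [  2.7 105.7 163.8] gap 8.4
notch end corner [ 0.725 -0.095  0.066] fixture mm [168.7  23.6  66.2] gap 25.3
mould [ 0.554 -0.069  0.032] fixture mm [-2.3 -1.6 31.5] gap 4.6
sinkA [161. 146.  30.] dist pivot 281
sinkB [-141.  -28.   30.] dist pivot 152
mug [ -1. 244.  80.] dist pivot 329
tongs [  14. -255.   12.] dist pivot 170
px check post/stud [410.7525245  215.94938185] (412.375, 216.125) [331.5103078  191.87037563] [303.05621167 217.51290478] (304.25, 218.125)
```

Everything agrees with the fixture model: strap at about 1.0 rad (screw 85.5 mm from the pivot) and lever at about -0.2. I now swing the strap home.

```bash
cat > s1.py <<'E'
from h import *
PV=fw([0,-.085,0])[:2]
def pose(a,c,r=.105,z=.048):
    p=fw([.017+.0135+c,r,z],YAW-a,PV); return p
best=min((0,np.pi),key=lambda o:(lambda qs:9 if any(q is None for q in qs) else max(abs(q[5]) for q in qs))([inverse_kinematics(pose(a,0),quat(YAW-a+o)) for a in(1.,.5,0)]))
print("offset",best,[np.round(inverse_kinematics(pose(a,0),quat(YAW-a+best)),2) for a in(1.,0)])
Q=lambda a:quat(YAW-a+best)
command_gripper(0.0)
move_pose(pose(1.0,.025,z=.2),Q(1.0)); movel(pose(1.0,.025),v=.12)
print("contact",movel(pose(1.0,-.006),v=.05,until_force=2.0),np.round(wf(get_tcp_pos())*1e3),get_ft_force().round(1) if hasattr(get_ft_force(),'round') else get_ft_force())
for a in np.arange(.9,.05,-.1):
    hit=movel(pose(a,-.002),Q(a),v=.1,until_force=30)
    print(round(a,2),hit,np.round(get_ft_force(),1))
    if hit: break
print("end",movel(pose(0,-.008),Q(0),v=.03,until_force=12),np.round(wf(get_tcp_pos())*1e3,1),np.round(get_ft_force(),1),get_time())
for n in("scene","top"): cv2.imwrite(f"pics/{n}1.png",read_camera(n)[:,:,::-1])
t=cv2.imread("pics/top1.png")[110:260,295:445];s=cv2.imread("pics/scene1.png")[150:300,200:350]
cv2.imwrite("pics/c1.png",np.hstack([cv2.resize(cv2.convertScaleAbs(x,alpha=1.6),(400,400),interpolation=cv2.INTER_CUBIC) for x in(t,s)]))
E
python3 s1.py
```

```text
offset 0 [array([-0.25,  0.69,  1.63, -0.  ,  0.82,  1.05]), array([-0.12,  0.62,  1.79, -0.  ,  0.73,  0.18])]
contact True [102. -50.  48.] [-0.6 -0.4 -0.2]
0.9 False [ 0.4 -0.3 -1. ]
0.8 False [0.5 0.2 0.1]
0.7 False [-0.6 -0.5 -0.3]
0.6 False [-0.3 -0.2 -0.3]
0.5 False [-0.2  0.1 -0.1]
0.4 False [-0.8 -1.3  0.2]
0.3 False [0.3 0.1 0.2]
0.2 False [-0.  -0.6 -0.3]
0.1 False [-0.9  0.7 -0.3]
end True [26.2 20.  48.3] [2.5 0.3 1.3] 9.4083
```

View pics/c1.png

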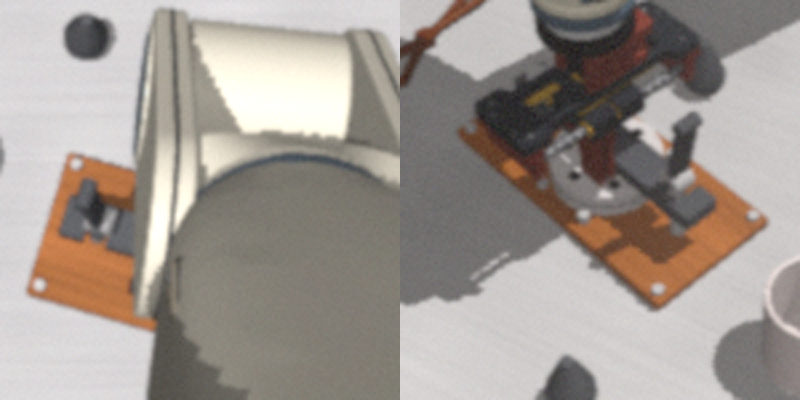

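The strap's notch is around the stud, and the push ended on a 12 N stop. I back off and check it with a clear view before touching the lever.

```bash
cat > s2.py <<'E'
from h import *
p=wf(get_tcp_pos())
movel(fw([p[0]+.03,p[1],p[2]]),v=.1); movel(fw([p[0]+.03,p[1],.26]),v=.2)
move_pose(fw([0,.20,.26]),quat(YAW))
for n in("scene","top"): cv2.imwrite(f"pics/{n}2.png",read_camera(n)[:,:,::-1])
t=cv2.imread("pics/top2.png")[130:280,295:445];s=cv2.imread("pics/scene2.png")[150:300,200:350]
cv2.imwrite("pics/c2.png",np.hstack([cv2.resize(cv2.convertScaleAbs(x,alpha=1.6),(400,400),interpolation=cv2.INTER_CUBIC) for x in(t,s)]))
print(get_time(),get_tcp_pos(),proj("top",fw([0,0,.073])))
E
python3 s2.py
```

```text
12.0417 [0.61539057 0.12142178 0.25972441] [372.30173992 204.25108068]
```

View pics/c2.png

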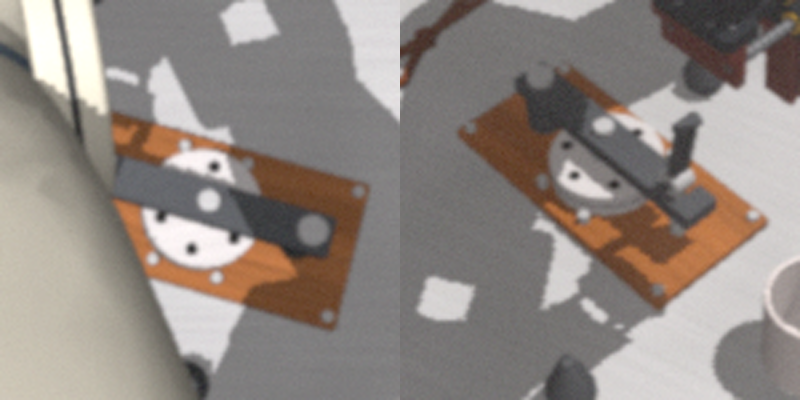

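Strap home: the screw head is at px (373.4,205) and the pivot at (412.4,216), matching the home projection to about 0.01 rad. The lever is still upright and the mould is seated. Next I push the lever down.

```bash
cat > s3.py <<'E'
from h import *
h=.010
def pose(t,s=.055,d=.0045):
    return fw([0,.09-s*np.sin(t)+d*np.cos(t)+h,.078+s*np.cos(t)+d*np.sin(t)])
st=fw([0,.165,.133]); movel(st,v=.15)
print("contact",movel(pose(0.),v=.06,until_force=3),np.round(wf(get_tcp_pos())*1e3,1))
for t in np.arange(0,1.45,.15):
    hit=movel(pose(t,d=.003),v=.06,until_force=35); print(round(t,2),hit,np.round(get_ft_force(),1))
    if hit: break
print("end",movel(pose(1.52,d=-.004),v=.03,until_force=15),np.round(wf(get_tcp_pos())*1e3,1),np.round(get_ft_force(),1))
p=get_tcp_pos(); movel([p[0],p[1],.27],v=.15)
move_pose(fw([-.15,.25,.3]),quat(YAW))
for n in("scene","top"): cv2.imwrite(f"pics/{n}3.png",read_camera(n)[:,:,::-1])
t=cv2.imread("pics/top3.png")[110:290,285:465];s=cv2.imread("pics/scene3.png")[150:300,200:350]
cv2.imwrite("pics/c3.png",np.hstack([cv2.resize(cv2.convertScaleAbs(x,alpha=1.6),(400,400),interpolation=cv2.INTER_CUBIC) for x in(t,s)]))
print(get_time(),[np.round(proj("scene",fw([0,.09-.0815*np.sin(a),.078+.0815*np.cos(a)])),1) for a in(1.2,1.33,1.5)])
E
python3 s3.py
```

```text
contact True [ -0.2 116.8 132.9]
0.0 False [0.4 0.9 0.3]
0.15 False [0.5 0.5 0.1]
0.3 False [-0.1  3.   0.9]
0.45 False [0.1 1.6 0.5]
0.6 False [0.  0.6 1.8]
0.75 False [1.  1.4 0.8]
0.9 False [0.7 0.1 1.8]
1.05 False [ 1.8 -0.3  1.1]
1.2 False [ 1.1 -0.   0.8]
1.35 False [ 0.1  0.4 -0.4]
end True [-0.2 45.6 86.1] [-2.9  0.2 11.8]
19.7083 [array([279. , 189.8]), array([278.3, 192.2]), array([278. , 195.9])]
```

View pics/c3.png

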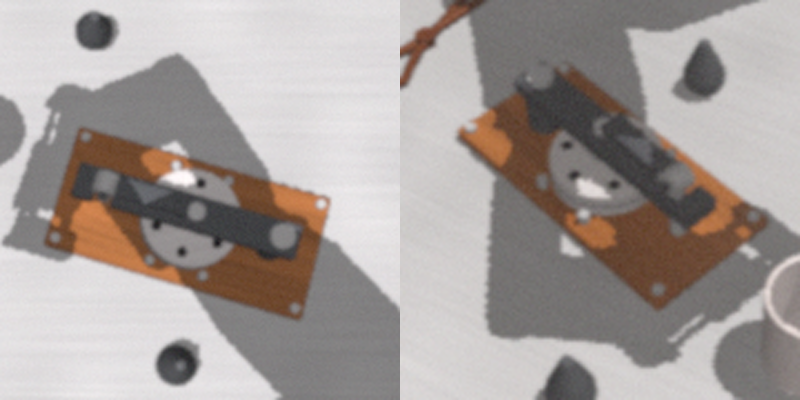

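The lever lies along the strap. Its tip in the scene view is at about (279,196), against 195.9 predicted for 1.5 rad. The hand is clear, so I hand in.

```bash
python3 -c "
from h import *
print(np.round(get_ft_force(),1));a,b=[cv2.imread(f'pics/top{i}.png')for i in(0,3)]
for n,(x,y,w) in dict(a=(327,124,14),b=(365,273,14),mug=(262,172,30),mould=(371,208,12)).items():
  A,B=[np.float32(cv2.cvtColor(i[y-w:y+w,x-w:x+w],cv2.COLOR_BGR2GRAY)) for i in(a,b)];print(n,cv2.phaseCorrelate(A,B))
job_done()"
```

```text
[-0.4  0.4  0.4]
a ((-0.015995818802981177, 0.02784666922159218), 0.9212735446294149)
b ((0.028840522935819735, 0.18405915571616127), 0.6978175988462236)
mug ((0.24309019469692217, 0.02210642314182465), 0.8984402644634247)
mould ((2.8487072707383945, -2.06010454945444), -0.11108806729316711)
the job is handed in; nothing more can be done
```

The job is handed in: the strap is home against the stud, the cam lever is down along it, and the hand is clear. The last clock reading was 19.7 s, taken just before the handover.

- **Strap:** I pushed it round from about 1.0 rad with the shut fingers until it met its stop (the 12 N limit tripped). A picture taken before I touched the lever showed it home to within about 0.01 rad.
- **Lever:** I then pushed it down from about -0.2 rad until it stopped at the 15 N limit. The fingertip height gave about 1.5 rad, and the tip's place in the scene picture agreed.
- **Surroundings:** Comparing the first and last top pictures, both sinkers and the mug moved less than 0.3 pixel. The tongs were not measured, and the hand never came near them.
- **Mould:** The same picture comparison failed for the mould, because the strap and shadows now cover it. By eye it is still between its pins, and the fingers stayed about 12 mm above it.
- **Hand:** The wrist force was near zero before I handed in.

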